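# Refit the filter lid of a bench fume extractor

## Task

Draw the steel filter lid out from under the low shelf until it lies flat on the bench wholly clear of the shelf, and let go of it. Then take it by its other grip, the one that was under the shelf, tilt it lip down, hook the lip under the ledge of the grey filter box's hood, and swing the lid gently down (do not let it drop) until it lies fully home in its recess. Let go, and leave the loose things on the bench where they are.

Things in the scene. Friction and masses are not known exactly. Their poses are not given: they have to be found in the camera images.
- lid_mid (a point): Filter lid, loose, plain steel, 0.3 kg: plate 170 (x) x 120 (y) x 12 mm thick, lip at its +x end, two equal grips upright on top (bars 12 mm thick along x, 60 mm wide along y, 32 mm tall). Point: plate's centre, 6 mm above its underside; z is its upward normal. Starts flat on the bench, right way up, lip end sticking out of the low shelf, the other grip under it. It slides on the bench.
- lid_lip (a point): Tip of the lid's lip: middle of its outer edge, level with the lid's underside, 103 mm in +x from the plate's centre. The lip is a tongue 4 mm thick, 90 mm wide, flush with the underside, standing out 18 mm beyond the plate's end. Axes as the lid.
- lid_lip_grip (a point): Grip near the lip, 55 mm in +x from the plate's centre. Point: its middle, half-way up, 28 mm above the lid's underside (grip's top 44 mm, plate's top 12 mm). Pinch across its 12 mm, along the lid's x. It sticks out of the shelf at the start; it cannot be held while seating the lid, as the hood would be in the hand's way. Axes as the lid.
- lid_free_grip (a point): The other grip, near the free end, 65 mm in -x from the plate's centre, 20 mm from the plate's free end. Point: its middle, half-way up, 28 mm above the underside. Same size, pinched the same way. It lies under the shelf at the start. Axes as the lid.
- shelf: Low plywood bench shelf, fixed. Origin on the bench below the middle of its open edge; +x points out of it over the bench, roughly to the robot's right. Board 190 mm deep (to -x), 270 mm wide, underside 52 mm and top 62 mm above the bench; 240 mm between its side walls. A small carton and a tin on its back half reach 84 mm.
- box_seat (a point): Seat of the grey fume filter box, fixed: middle of the face the lid rests on, 58 mm above the bench. +x to the hood, z up. Fully home, the lid's plate is centred on it, axes along these. Recess walls 12 mm high, 10 mm thick: sides at y = +-64 mm (4 mm clear of the lid), free end at x = -88 mm. The hood, 148 mm wide, spans x = 91 to 172 mm and rises 155 mm above the bench.
- box_ledge (a point): The ledge: middle of the hood's lower front edge, at x = 91 mm from the seat's middle, 12 mm above the seat. Axes as the seat. Behind it, under the hood, a slot 12 mm high, 18 mm deep, as wide as the box takes the lip. With the lid home the lip reaches about 12 mm (9 to 18) past this edge; flat, the lid cannot enter, as the free-end wall is in the way.
- controller_mid (a point): Bystander: loose black hand controller 100 x 170 x 35 mm with two small sticks; its centre.
- spool_mid (a point): Bystander: loose wire spool, 100 mm in diameter, 50 mm high, standing on its flange; its centre.
- stripper_mid (a point): Bystander: loose wire stripper with two orange handles, about 145 mm long, 14 mm high; its centre.
Mind the look-alikes: they are no part of the job. Leave any green look-alike of the part that bears lid_mid alone.

How it is judged (in metres and radians):
On the way, in this order (a step that is already met when the one before it is completed fails the run):
1. the lid lies flat on the bench, right way up, wholly clear of the shelf, at rest and not touched by the robot (x of lid_free_grip in the frame of shelf above 0.02 m and height (world z) of lid_mid below 0.012 m and angle between lid_mid's own z axis and vertical below 0.04 rad and linear speed of lid below 0.02 m/s and contact force between each of the arm, the fingers and lid below 0.05 N), for 0.2 s.
2. the lid's lip is under the ledge with the lid tilted, the hand at the free-end grip (x of lid_lip in the frame of box_ledge above 0.004 m and z of lid_lip in the frame of box_ledge between -0.016 and -0.003 m and y of lid_lip in the frame of box_ledge between -0.012 and 0.012 m and distance between the grasp point and lid_free_grip below 0.05 m and angle between the z axis of lid_mid and the z axis of box_seat, either way round between 0.05 and 0.6 rad), for 0.1 s.
At the end, for the whole second after the job is handed in: The lid lies fully home in the filter box's recess: its lip at least 4 mm under the ledge and within 12 mm of its middle, the plate within 0.03 rad of the seat's plane, within 0.06 rad of its heading and within 3.5 mm of its seated height, at rest and not touched by the robot (x of lid_lip in the frame of box_ledge above 0.004 m and z of lid_lip in the frame of box_ledge between -0.016 and -0.003 m and y of lid_lip in the frame of box_ledge between -0.012 and 0.012 m and angle between the z axis of lid_mid and the z axis of box_seat, either way round below 0.03 rad and z of lid_mid in the frame of box_seat below 0.0095 m and angle between the x axis of lid_mid and the x axis of box_seat, either way round below 0.06 rad and linear speed of lid below 0.01 m/s and contact force between each of the arm, the fingers and lid below 0.05 N).
It fails at once if with its lip under the ledge the lid is dropped or slammed (turns faster than 3 rad/s) ((x of lid_lip in the frame of box_ledge above 0.004 m and z of lid_lip in the frame of box_ledge between -0.016 and -0.003 m and y of lid_lip in the frame of box_ledge between -0.012 and 0.012 m) and angular speed of lid above 3 rad/s).
It fails at once if the controller is pushed more than 25 mm (distance of controller_mid from where it was at the start of the episode above 0.025 m).
It fails at once if the spool is pushed more than 25 mm (distance of spool_mid from where it was at the start of the episode above 0.025 m).
It fails at once if the stripper is pushed more than 25 mm (distance of stripper_mid from where it was at the start of the episode above 0.025 m).
It also fails if it takes over 58 s, if anything falls off the work surface, if the arm or the gripper's body presses on something with over 40 N, if the wrist force passes 120 N, or if a joint passes its speed limit or range.

## Robot

A 6-joint arm with a two-finger parallel gripper is mounted at the origin on the work surface. World frame = base frame: x ahead of the robot, y to its left, z up, the work surface at z = 0. Lengths are in mm, angles in rad, forces in N, time in s.
With the tool pointing down it reaches from about 350 to 775 mm from the base axis. Payload 7.3 kg.
Tool frame: the origin (TCP) lies midway between the tips of the shut fingers; the grasp point (between the pads) lies 19 mm behind it; x points along the fingers, y is the direction in which the jaws open and shut, and the axes are right-handed (so a half turn about x gives the same grasp; the last joint's range is limited). The gripper opens to 92 mm and grips with 3 to 60 N. Pads are 19 mm wide; open, the fingers measure 130 mm over their backs; the gripper's body (75 mm by 190 mm) begins 47 mm behind the grasp point.
Start: joints at [-1.395, 0.342, 1.524, -0, 1.275, -0.146], TCP at [166.067, -498.063, 226.741] pointing down, gripper open.
Joint ranges: [-2.53, 2.53], [-0.77, 2.02], [0.04, 2.7], [-1, 4.14], [0.28, 2.66], [-3.11, 3.11]. Speed limits (rad/s): [2.57, 2.57, 3.14, 3.14, 3.14, 3.14].

## Interface

Orientations are given as [roll, pitch, yaw] about the fixed x, y, z axes, in that order (R = Rz(yaw) Ry(pitch) Rx(roll)).
In Python, from plant import get_obs, capture, close_job gives the robot as it stands. The module is installed in compiled form; this text tells all that it offers.
- The arm moves only by the tool send_rows, never from a script. Its argument "moves" is a list of rows, each a list of 4 numbers: the shift along the tool's x, y, z in mm, then the turn about the tool's x in degrees. In form: [[tx, ty, tz, yaw], ...]. A call has 1 to 8 rows; each row shifts and turns the commanded pose from where the row before left it, along the tool's axes as they then stand; what a row does not reach is not made up. A row lasts 1/8 s, in which the tool goes at most 62.5 mm and 10.7 degrees, less where a joint would pass 70% of its speed; a pose out of reach is approached as far as the arm can. A call with a gripper value outside its range is refused whole. "hand" is the opening, from 0 (shut) to 1 (fully open), set as the call begins (left out, the last holds). The fingers move at their own pace and stop on an object; the grip force is fixed at half the most. Time passes only in rows, so rows that do not move let the fingers close. It gives the time, the measured TCP pose, the force and the opening at its end, in the units of the state.
- get_obs(): the state, without advancing time (a new reading comes with each control period).
- capture(name): name is "side" or "top" or "wrist"; returns a dict with "image" (420x560x3 uint8, red, green, blue), "K" (3x3 intrinsics, pixels), "position" and "attitude" of the camera in the world; the wrist camera has in their place "mount" (4x4, takes a point from camera to tool coordinates, whose origin is the TCP and whose axes are the tool frame's). Camera axes: x right, y down, z forward; pixel columns grow to the right and rows downward; lengths in mm; the calibration is good to about 2 mm. The wrist camera is an equidistant fisheye: a pixel r from the principal point sees the ray r / f radians off the axis. A picture is of the moment at which its call begins: read the wrist's pose just before it. There is no depth.
- close_job(): hands the job in, once; it reports no verdict.
The state is a dict: "time": time; "joint_positions": joint angles; "dq": joint speeds; "tau": joint torques, N m; "tool_pos": TCP position; "tcp_rot": TCP orientation; "contact_force": force on the tool from outside, world axes, zero at the start; "moment": the same for the moment, N m; "grip_width": finger opening in mm.
Only numpy, scipy, OpenCV 4.12 (cv2) and the standard library are available. Lean on these libraries where they do the work, as an engineer would, in place of code of your own. Each camera call takes 0.05 s, during which the arm holds its last target. There are 200 camera calls.

## Working session

There is one attempt and no reset: what is moved stays moved. The work goes in short steps, Python scripts to look and compute and a tool call to move; the robot and the scene stay as the last step left them, time stands still between calls to the robot, and variables do not carry over. Pictures are saved under pics/ and viewed, about 8 in all and at most 12, crops included, and the job is handed in when it is done.

Besides the shell and the picture viewer there is one more tool, called after ">>>" in YAML: its name, and indented under it one key for each argument. send_rows: Moves the arm, as the interface text tells. Its arguments: {"type":"object","properties":{"moves":{"type":"array","items":{"type":"array","items":{"type":"number"}}},"hand":{"type":"number"}},"required":["moves"]}

```bash
mkdir -p pics; cat > h.py <<'E'
import numpy as np, cv2
from plant import get_obs, capture, close_job
from scipy.spatial.transform import Rotation as R
def shot(n,f):
    o=get_obs(); c=capture(n); cv2.imwrite('pics/'+f,c['image'][:,:,::-1]); 
    d={k:np.array(v) for k,v in c.items() if k!='image'}
    d['tp']=o['tool_pos'];d['tr']=o['tcp_rot'];np.savez('pics/'+f[:-4]+'.npz',**d); return c,o
E
python3 - <<'E'
from h import *
o=get_obs();print(o)
for n in('top','side','wrist'):
    c,o=shot(n,n+'0.png');print(n,{k:v for k,v in c.items() if k!='image'})
a=cv2.imread('pics/side0.png');print(a.shape)
E
```

```text
{'time': 0.0, 'joint_positions': array([-1.39497042e+00,  3.42737149e-01,  1.52500241e+00,  1.95252948e-06,
        1.27542336e+00, -1.45990163e-01]), 'dq': array([ 0.00068847,  0.00061699,  0.00074105, -0.00092629, -0.00077305,
       -0.00033804]), 'tau': array([-6.98807835e-04, -4.31240594e+01, -2.44225109e+01,  7.16436398e-02,
        5.57876111e-02, -1.11651493e-04]), 'tool_pos': array([ 166.00659136, -497.63259461,  226.04258639]), 'tcp_rot': array([-1.71797551,  1.56922606,  1.74543264]), 'contact_force': array([ 0.40387426,  0.15953032, -0.03697288]), 'moment': array([-0.00211602,  0.04793658, -0.04096744]), 'grip_width': 91.61103857940692}
top {'K': array([[443.33785492,   0.        , 278.47022369],
       [  0.        , 443.33785492, 213.21851657],
       [  0.        ,   0.        ,   1.        ]]), 'position': array([ 373.24793513,   31.3046319 , 1112.45323453]), 'attitude': array([-3.03617972,  0.01252327, -1.57584665])}
side {'K': array([[424.93400208,   0.        , 276.92627654],
       [  0.        , 424.93400208, 207.6252534 ],
       [  0.        ,   0.        ,   1.        ]]), 'position': array([-187.8857283 ,  888.74633131,  721.56638579]), 'attitude': array([-2.12288478,  0.02140786, -2.46560123])}
wrist {'K': array([[325.1922621 ,   0.        , 278.99637602],
       [  0.        , 325.1922621 , 214.15609183],
       [  0.        ,   0.        ,   1.        ]]), 'mount': array([[-4.52438700e-04, -2.77685330e-01,  9.60671980e-01,
        -1.57007143e+02],
       [ 9.99999490e-01, -9.93234680e-04,  1.83862727e-04,
        -4.94176443e-01],
       [ 9.03116745e-04,  9.60671573e-01,  2.77685638e-01,
        -7.49185060e+01],
       [ 0.00000000e+00,  0.00000000e+00,  0.00000000e+00,
         1.00000000e+00]])}
(420, 560, 3)
```

View pics/top0.png

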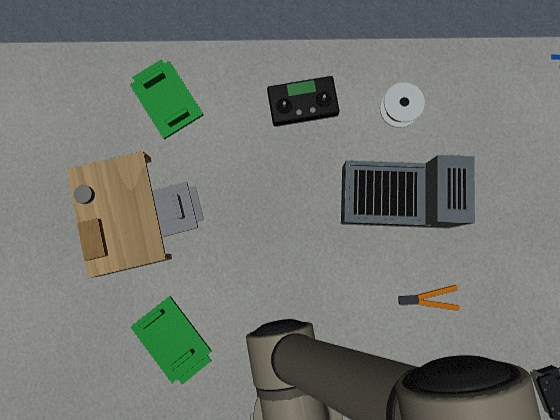

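View pics/side0.png

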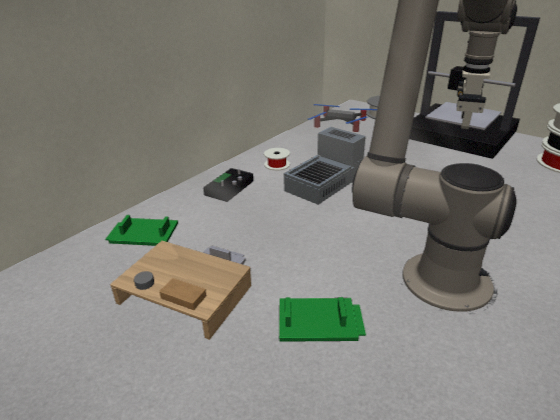

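The top view shows the lid at about (180,208), its lip towards the right, sticking out of the shelf. The box is at about (385,193) with its hood on the right at (455,190), and two green look-alikes are present. I'll enlarge the lid and box.

```bash
python3 - <<'E'
from h import *
a=cv2.imread('pics/top0.png')
l=cv2.resize(a[145:270,135:215],None,fx=4,fy=4,interpolation=cv2.INTER_CUBIC)
b=cv2.resize(a[145:235,335:480],None,fx=3.3,fy=3.3,interpolation=cv2.INTER_CUBIC)
m=np.zeros((500,800,3),np.uint8);m[:500,:320]=l;m[:b.shape[0],320:320+b.shape[1]]=b;print(b.shape)
cv2.imwrite('pics/crop0.png',m)
E
```

```text
(297, 478, 3)
```

View pics/crop0.png

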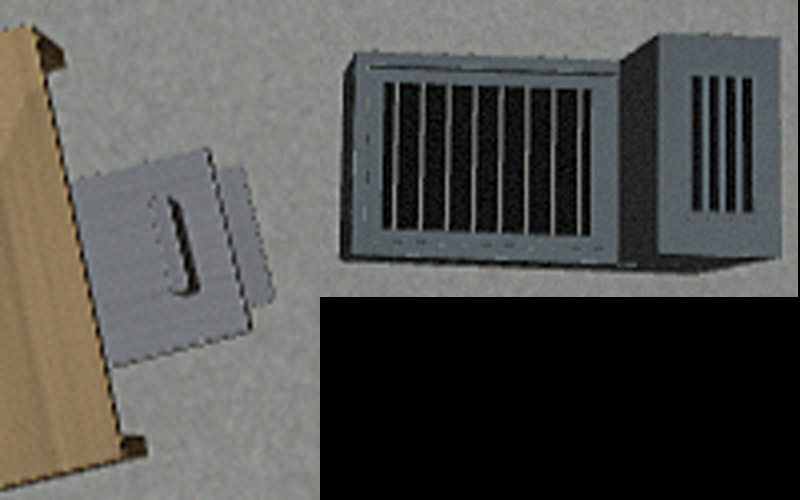

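```bash
cat >> h.py <<'E'
def back(f,px,z):
    d=np.load('pics/'+f+'.npz'); K=d['K']
    px=np.atleast_2d(px).astype(float)
    if 'mount' in d:
        T=R.from_euler('xyz',d['tr']).as_matrix(); M=d['mount']
        u=(px-K[:2,2])/K[0,0]; r=np.linalg.norm(u,axis=1,keepdims=True)
        v=np.c_[u/np.maximum(r,1e-9)*np.sin(r),np.cos(r)]
        v=v@(T@M[:3,:3]).T; p=d['tp']+T@M[:3,3]
    else:
        v=np.c_[(px-K[:2,2])/K[0,0],np.ones(len(px))]@R.from_euler('xyz',d['attitude']).as_matrix().T; p=d['position']
    s=(z-p[2])/v[:,2]; return p+v*s[:,None]
E
python3 - <<'E'
from h import *
np.set_printoptions(precision=1,suppress=True)
def show(n,px,z):
    p=back('top0',px,z);print(n,z,'\n',p[:,:2]);
    for i in range(len(p)-1):
        e=p[i+1]-p[i];print('  len %.1f ang %.2f'%(np.linalg.norm(e),np.degrees(np.arctan2(e[1],e[0]))))
show('plate end',[(187.5,182),(198,227)],12)
show('lip',[(195.75,186.75),(203.25,220)],4)
show('grip',[(177.9,194.3),(182,218.4)],44)
show('shelf',[(143.25,151.25),(165.25,253)],62)
show('hood',[(437.4,155.9),(474.4,156.2),(474.4,223.2),(437.4,222),(437.4,155.9)],155)
show('rec',[(346.2,161.1),(345,222.6),(425,224.4),(425.8,163.8)],70)
T=R.from_euler('xyz',get_obs()['tcp_rot']).as_matrix();print(T)
show('ctrl',[(303,100)],17);show('spool',[(403,105)],25);show('stripper',[(400,300),(459,307),(457,287)],7)
show('green',[(165,97),(172,338)],10)
E
```

```text
plate end 12 
 [[570.4 273.5]
 [456.5 245.4]]
  len 117.3 ang -166.12
lip 4 
 [[559.5 254.1]
 [474.7 233.9]]
  len 87.2 ang -166.63
grip 44 
 [[534.4 289.5]
 [475.2 278.4]]
  len 60.2 ang -169.38
shelf 62 
 [[637.9 371.5]
 [391.4 312.5]]
  len 253.4 ang -166.54
hood 155 
 [[ 598.7 -306.2]
 [ 597.4 -386.9]
 [ 450.3 -379.3]
 [ 453.4 -300. ]
 [ 598.7 -306.2]]
  len 80.6 ang -90.94
  len 147.3 ang 177.06
  len 79.3 ang 87.77
  len 145.5 ang -2.44
rec 70 
 [[ 607.8 -118.7]
 [ 460.4 -112.8]
 [ 455.  -300.2]
 [ 599.8 -307.9]]
  len 147.5 ang 177.70
  len 187.5 ang -91.65
  len 145.0 ang -3.02
[[-0.   0.3 -0.9]
 [ 0.  -0.9 -0.3]
 [-1.  -0.  -0. ]]
ctrl 17 
 [[779.4 -19.6]]
spool 25 
 [[ 760.9 -271.3]]
stripper 7 
 [[ 274.7 -251.9]
 [ 257.3 -394.9]
 [ 305.6 -392.3]]
  len 144.0 ang -96.94
  len 48.3 ang 3.06
green 10 
 [[793.4 335.8]
 [186.  305.4]]
  len 608.2 ang -177.13
```

```bash
cat >> h.py <<'E'
def go(x,y,z,head,o=None):
    o=o or get_obs(); T=R.from_euler('xyz',o['tcp_rot']).as_matrix()
    d=T.T@(np.array([x,y,z])-o['tool_pos']); h=np.degrees(np.arctan2(T[1,1],T[0,1]))
    t=(h-head+180)%360-180
    print('at',o['tool_pos'].round(1),'head %.1f'%h,'w %.1f t %.2f'%(o['grip_width'],o['time']),'F',np.round(o['contact_force'],1),'-> tool',d.round(1),'turn %.1f'%t)
E
python3 -c "
from h import *
go(480,-100,226,-71.6);go(505.9,289.5,140,-71.6)"
```

```text
at [ 166.  -497.8  226.3] head -71.6 w 91.7 t 0.15 F [ 0.5 -0.3  0.4] -> tool [   0.6 -278.  -423.7] turn 0.0
at [ 166.  -497.8  226.3] head -71.6 w 91.7 t 0.15 F [ 0.5 -0.3  0.4] -> tool [  87.  -639.3 -571.4] turn 0.0
```

>>> send_rows:
  moves:
    - [0,-31,-47,0]
    - [0,-31,-47,0]
    - [0,-31,-47,0]
    - [0,-31,-47,0]
    - [0,-31,-47,0]
    - [0,-31,-47,0]
    - [0,-31,-47,0]
    - [0,-31,-47,0]
  hand: 0.45

```text
time: 1.15
tool_pos: [445.2, -142.2, 226.7]
tcp_rot: [1.553, 1.571, -1.267]
contact_force: [-0.5, -0.2, 0.3]
grip_width: 41.1
```

>>> send_rows:
  moves:
    - [0,-30,-48,4.8]
    - [6,-45,-18,0]
    - [12,-45,-18,0]
    - [12,-45,-18,0]
    - [12,-45,-18,0]
    - [12,-45,-18,0]
    - [12,-45,-18,0]
    - [12,-45,-18,0]

```text
time: 2.15
tool_pos: [528.5, 237.2, 148.0]
tcp_rot: [0.429, 1.57, -2.474]
contact_force: [0.5, 0.5, 0.2]
grip_width: 41.4
```

>>> send_rows:
  moves:
    - [0,-20,-10,0]
    - [0,0,0,0]
    - [0,0,0,0]

```text
time: 2.52
tool_pos: [533.3, 256.6, 148.5]
tcp_rot: [0.587, 1.57, -2.316]
contact_force: [0.0, -0.0, 0.2]
grip_width: 41.4
```

```bash
python3 - <<'E'
from h import *
c,o=shot('wrist','w1.png');go(505.9,289.5,140,-76.4,o)
a=cv2.imread('pics/w1.png');cv2.imwrite('pics/w1b.png',cv2.resize(a,None,fx=1.4,fy=1.4,interpolation=cv2.INTER_CUBIC))
E
```

```text
at [533.3 256.6 148.5] head -76.4 w 41.4 t 2.52 F [ 0.  -0.   0.2] -> tool [  8.5 -38.4  18.9] turn 0.0
```

View pics/w1b.png

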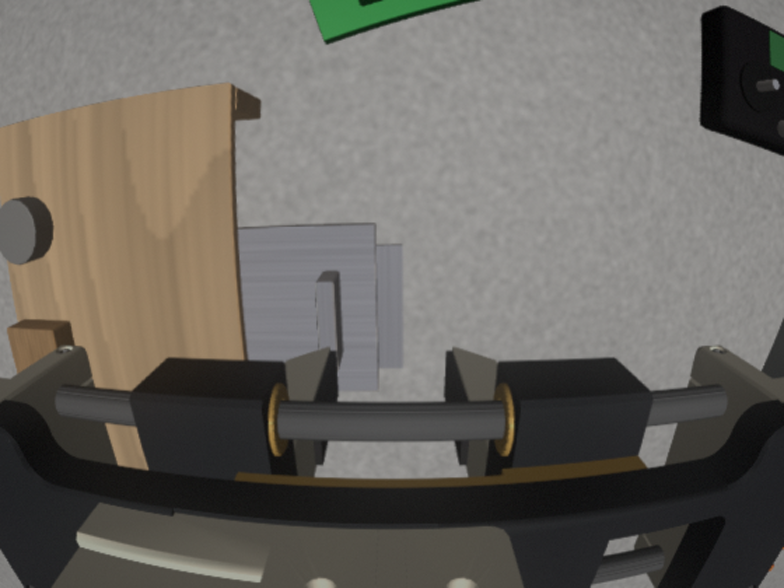

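The lid fills the view: plate end corners at (376,224) and (378,390), lip corners at (402,244) and (402,368), and the grip top from about (317,274) to (336,274). Next I back-project these.

```bash
python3 - <<'E'
from h import *
np.set_printoptions(precision=1,suppress=True)
s=1/1.4
pl=back('w1',np.array([(376,223.5),(378.5,390)])*s,12);lp=back('w1',np.array([(402.5,244),(402.5,368)])*s,4)
gr=back('w1',np.array([(318,277),(338,277)])*s,44)
sh=back('w1',np.array([(232,86),(246,360)])*s,62)
for p in(pl,lp,gr,sh):
    e=p[1]-p[0];print(p,np.linalg.norm(e),np.degrees(np.arctan2(e[1],e[0])))
u=np.array([.235,-.972,0])
print('c',pl.mean(0)-85*u,lp.mean(0)-103*u)
E
```

```text
[[571.1 275.8  12. ]
 [455.5 247.2  12. ]] 119.12810321446177 -166.0901599429599
[[560.9 255.5   4. ]
 [473.1 233.6   4. ]] 90.4588624567775 -165.9906122608245
[[536.1 302.1  44. ]
 [538.8 290.4  44. ]] 12.017264187770293 -76.70612614766195
[[635.4 370.8  62. ]
 [480.3 334.1  62. ]] 159.3449424817748 -166.67845819538204
c [493.3 344.1  12. ] [492.8 344.6   4. ]
```

```bash
python3 -c "
from h import *
go(506.5,290,148.5,-76.1)"
```

```text
at [533.5 256.4 148.7] head -76.4 w 41.2 t 2.58 F [0.  0.4 0.1] -> tool [  0.2 -39.   18.3] turn -0.3
```

>>> send_rows:
  moves:
    - [0,-20,9,-0.3]
    - [0,-19,9.3,0]
    - [30,0,0,0]
    - [40,0,0,0]
    - [35,0,0,0]
    - [27,0,0,0]
    - [0,0,0,0]

```text
time: 3.45
tool_pos: [504.6, 291.2, 15.2]
tcp_rot: [0.136, 1.567, -2.762]
contact_force: [-0.6, -0.2, 0.6]
grip_width: 41.2
```

```bash
python3 -c "
from h import *
go(506.5,290,16.5,-76.1)"
```

```text
at [504.6 291.2  15.2] head -76.0 w 41.2 t 3.45 F [-0.6 -0.2  0.6] -> tool [-1.3  1.6 -1.6] turn 0.1
```

>>> send_rows:
  moves:
    - [-1,1.5,0,0]
    - [0,0,0,0]
    - [0,0,0,0]
    - [0,0,0,0]
  hand: 0

```text
time: 3.95
tool_pos: [507.2, 289.8, 18.6]
tcp_rot: [-2.828, 1.569, 0.557]
contact_force: [-0.5, 1.1, 5.0]
grip_width: 11.7
```

>>> send_rows:
  moves:
    - [0,10,0,0]
    - [0,20,0,0]
    - [0,20,0,0]
    - [0,20,0,0]
    - [0,20,0,0]
    - [0,20,0,0]
    - [0,15,0,0]
    - [0,0,0,0]

```text
time: 4.95
tool_pos: [538.1, 166.5, 18.6]
tcp_rot: [2.505, 1.569, -0.394]
contact_force: [-0.1, -5.6, 5.7]
grip_width: 11.7
```

>>> send_rows:
  moves:
    - [0,0,0,0]
    - [0,0,0,0]
    - [0,0,0,0]
    - [-30,0,0,0]
    - [-50,0,0,0]
    - [-50,0,0,0]
    - [0,-30,0,0]
    - [0,0,0,0]
  hand: 0.45

```text
time: 5.95
tool_pos: [529.2, 198.6, 148.1]
tcp_rot: [-2.903, 1.57, 0.484]
contact_force: [1.2, -0.7, -0.6]
grip_width: 41.4
```

```bash
python3 - <<'E'
from h import *
c,o=shot('wrist','w2.png');go(508,284,148,-76.1,o)
a=cv2.imread('pics/w2.png');cv2.imwrite('pics/w2b.png',cv2.resize(a,None,fx=1.4,fy=1.4,interpolation=cv2.INTER_CUBIC))
E
```

```text
at [529.2 198.6 148.1] head -75.9 w 41.4 t 5.95 F [ 1.2 -0.7 -0.6] -> tool [  0.1 -88.   -0.2] turn 0.2
```

View pics/w2b.png

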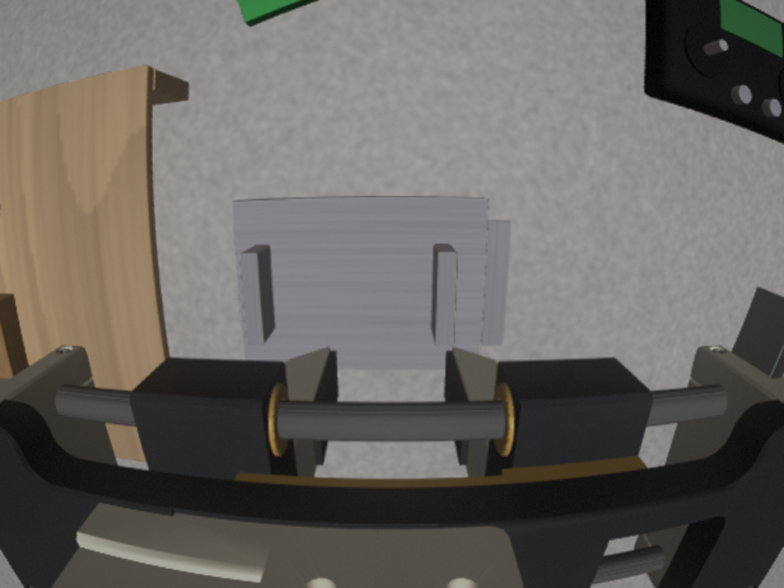

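Lid is flat on the bench and wholly clear of the shelf (free end at x≈235–245, shelf edge x≈155). Free grip top spans (242–260,250) to (246–263,343). Computing its pose.

```bash
python3 - <<'E'
from h import *
np.set_printoptions(precision=1,suppress=True)
s=1/1.4
for n,px,z in[('plate',[(487.5,197.5),(481,368)],12),('lip',[(510,220.5),(503,345)],4),('free',[(251,250),(254.5,343)],44),('freetop',[(242,251),(260,247)],44),('shelf',[(150,80),(164,340)],62),('corner',[(234,201)],12)]:
    p=back('w2',np.array(px)*s,z); e=p[-1]-p[0];print(n,p[:,:2],p.mean(0)[:2],np.linalg.norm(e),np.degrees(np.arctan2(e[1],e[0])))
    if n=='plate': a=np.arctan2(-e[0],e[1]);
u=np.array([.24,-.971]);
for n,px,z,k in[('plate',[(487.5,197.5),(481,368)],12,85),('lip',[(510,220.5),(503,345)],4,103)]:
    print(n,'free grip',back('w2',np.array(px)*s,z).mean(0)[:2]-(k+65)*u)
E
```

```text
plate [[602.  152.4]
 [486.1 121.6]] [544. 137.] 119.92002976556172 -165.10486050218253
lip [[591.2 131.2]
 [504.1 108.6]] [547.7 119.9] 90.04840705975938 -165.4551969018462
free [[538.5 287.6]
 [480.  275.9]] [509.3 281.7] 59.68709493229751 -168.66047038796813
freetop [[536.6 293.1]
 [541.6 282.4]] [539.1 287.8] 11.830076397518456 -65.39419130606386
shelf [[628.2 367. ]
 [473.9 331.4]] [551.1 349.2] 158.3176636981835 -167.02192068916457
corner [[560.8 314.4]] [560.8 314.4] 0.0 0.0
plate free grip [508.  282.6]
lip free grip [507.3 283. ]
```

```bash
python3 -c "
from h import *
go(508,282,17,-75.5)"
```

```text
at [529.2 197.7 147.4] head -76.0 w 41.2 t 6.00 F [ 0.5 -0.2 -0.6] -> tool [ 1.304e+02 -8.700e+01  1.000e-01] turn -0.5
```

>>> send_rows:
  moves:
    - [0,-45,0,-0.5]
    - [0,-42,0,0]
    - [30,0,0,0]
    - [40,0,0,0]
    - [35,0,0,0]
    - [25,0,0,0]
    - [0,0,0,0]

```text
time: 6.88
tool_pos: [507.3, 280.3, 15.3]
tcp_rot: [0.198, 1.566, -2.692]
contact_force: [-0.5, 0.0, 0.3]
grip_width: 41.6
```

```bash
python3 -c "
from h import *
go(508,282,17,-75.5)"
```

```text
at [507.3 280.3  15.3] head -75.6 w 41.6 t 6.88 F [-0.5  0.   0.3] -> tool [-1.7 -1.5 -1.1] turn -0.1
```

>>> send_rows:
  moves:
    - [0,0,0,0]
    - [0,0,0,0]
    - [0,0,0,0]
    - [-10,0,0,0]
    - [-20,0,0,0]
    - [-30,0,0,0]
    - [0,0,0,0]
  hand: 0

```text
time: 7.75
tool_pos: [509.9, 282.3, 80.3]
tcp_rot: [-3.02, 1.565, 0.374]
contact_force: [1.3, 0.3, -2.1]
grip_width: 12.0
```

```bash
python3 - <<'E'
from h import *
c,o=shot('wrist','w3.png');go(508,282,80,-75.5,o)
b=capture('side')['image'][200:330,60:290,::-1]
a=cv2.resize(cv2.imread('pics/w3.png'),(440,330),interpolation=cv2.INTER_AREA)
m=np.zeros((330,800,3),np.uint8);m[:,:440]=a;m[:203,440:]=cv2.resize(b,(360,203),interpolation=cv2.INTER_CUBIC)
cv2.imwrite('pics/m3.png',m)
E
```

```text
at [509.9 282.3  80.3] head -75.6 w 12.0 t 7.75 F [ 1.3  0.3 -2.1] -> tool [ 0.3 -0.2  1.9] turn -0.1
```

View pics/m3.png

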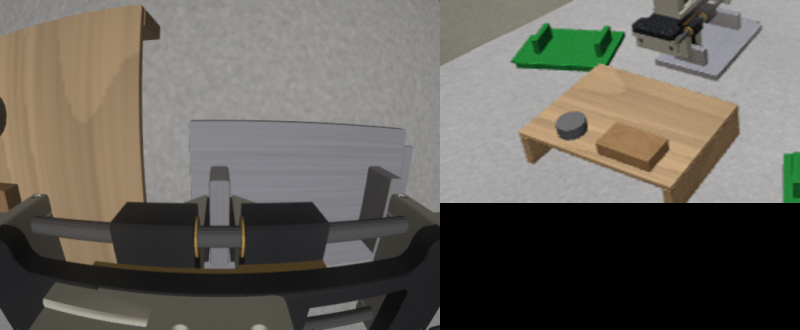

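```bash
cat >> h.py <<'E'
def proj(f,P):
    d=np.load('pics/'+f+'.npz');K=d['K'];T=R.from_euler('xyz',d['tr']).as_matrix();M=d['mount']
    q=(P-d['tp']-T@M[:3,3])@(T@M[:3,:3]); r=np.linalg.norm(q[:,:2],axis=1); th=np.arctan2(r,q[:,2])
    return K[:2,2]+K[0,0]*q[:,:2]*(th/r)[:,None]
E
python3 - <<'E'
from h import *
from scipy.optimize import least_squares as ls
s=560/440
px=np.array([(190,121.5),(404,128.5),(404.5,128.5),(411,147)])[[0,1,3]]*s
L=np.array([(-85,60,12),(85,60,12),(103,45,4)])  # lid coordinates: +y is left of x (to far robot)
def f(v):
    x,z,h,t,y=v; Q=L-np.array([-65,0,0])
    P=Q@R.from_euler('ZY',[h,t]).as_matrix().T+[x,y,z]
    return np.r_[(proj('w3',P)-px).ravel(),(h-np.radians(-75.5))*30, (y-282)/2,(x-509)/2]
r=ls(f,[509,60,np.radians(-75.5),0,282]);print(r.x,r.fun)
E
```

```text
[ 5.08066335e+02  5.19772047e+01 -1.31611555e+00 -2.16554588e-02
  2.81834351e+02] [-0.06664795 -0.19966384 -0.03420102  1.01881711  0.12773053 -0.99928957
  0.04824116 -0.08282459 -0.46683261]
```

>>> send_rows:
  moves:
    - [-20,0,0,0]
    - [-30,0,0,4]
    - [-30,0,0,4]
    - [-30,0,0,4]
    - [-30,0,0,4.6]
    - [-10,10,0,0]
    - [0,25,6,0]
    - [0,35,9,0]

```text
time: 8.85
tool_pos: [489.8, 211.1, 225.7]
tcp_rot: [0.38, 1.568, -2.796]
contact_force: [0.5, -0.5, -2.0]
grip_width: 11.9
```

>>> send_rows:
  moves:
    - [0,45,10,0]
    - [0,45,10,0]
    - [0,45,10,0]
    - [0,45,10,0]
    - [0,45,10,0]
    - [0,45,10,0]
    - [0,40,10,0]
    - [0,25,8,0]

```text
time: 9.85
tool_pos: [398.4, -121.2, 226.1]
tcp_rot: [-0.29, 1.568, 2.814]
contact_force: [-0.7, -0.4, -2.8]
grip_width: 12.1
```

>>> send_rows:
  moves:
    - [0,0,0,0]
    - [0,0,0,0]

```text
time: 10.1
tool_pos: [399.7, -119.1, 226.8]
tcp_rot: [-0.575, 1.569, 2.529]
contact_force: [0.0, 0.0, -1.8]
grip_width: 11.9
```

```bash
python3 - <<'E'
from h import *
c,o=shot('wrist','w4.png');go(534,-130,226,-92.2,o)
a=cv2.imread('pics/w4.png');cv2.imwrite('pics/w4b.png',cv2.resize(a,None,fx=1.4,fy=1.4,interpolation=cv2.INTER_CUBIC))
E
```

```text
at [ 399.7 -119.1  226.8] head -92.1 w 11.9 t 10.10 F [ 0.   0.  -1.8] -> tool [   0.6    5.9 -134.7] turn 0.1
```

View pics/w4b.png

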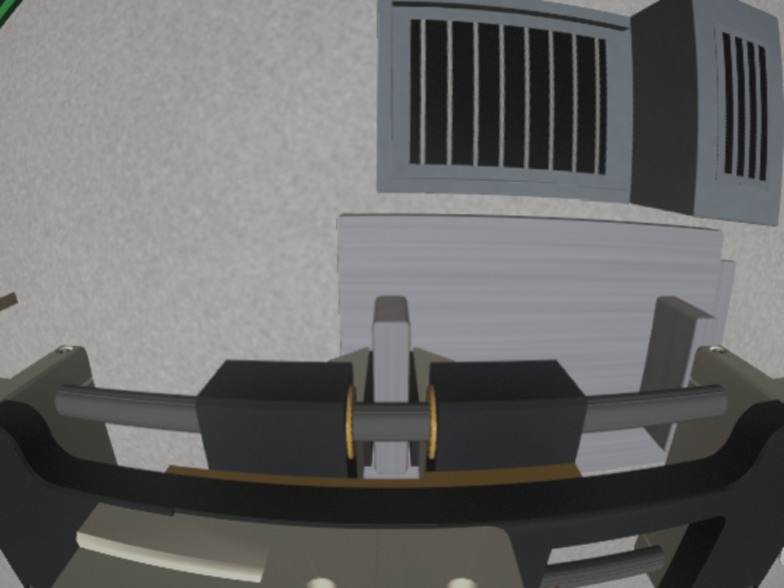

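The box recess's near-left outer corner is at (377,191) and its near edge meets the hood at (632,203). The hood's top near corners are (694,215) and (776,224). The lid is held flat, its near-hood edge from (340,215) to (720,230).

```bash
python3 - <<'E'
from h import *
from scipy.optimize import least_squares as ls
np.set_printoptions(precision=2,suppress=True)
s=1/1.4
# box corner pixels -> seat-frame points (y=-74 is the near-robot side as x points to -y world)
px=np.array([(377,191),(632,203),(631.5,16),(694,215),(776.5,224),(392,182)])*s
# seat frame: x heading -92, y heading -2 (away from robot) => near side y=-74
L=np.array([(-98,-74,12),(91,-74,12),(91,74,12),(91,-74,97),(172,-74,97),(-88,-64,12)])
def f(v,n=5):
    x,y,h=v;P=L[:n]@R.from_euler('z',h).as_matrix().T+[x,y,58]
    return (proj('w4',P)-px[:n]).ravel()
r=ls(f,[530,-213,np.radians(-92)],loss='soft_l1');print(r.x,np.degrees(r.x[2]),f(r.x,6).reshape(-1,2))
l=np.array([(340,215),(720,230.5),(734,262)])*s
M=np.array([(-85,60,12),(85,60,12),(103,45,4)])+[65,0,0]
o=np.load('pics/w4.npz')
def g(v):
    x,y,z,h,t=v;P=M@R.from_euler('ZY',[h,t]).as_matrix().T+[x,y,z]
    return np.r_[(proj('w4',P)-l).ravel(),(x-o['tp'][0])/3,(y-o['tp'][1])/2,(h-np.radians(-92))*30]
q=ls(g,[400,-119,205,np.radians(-92),0]);print(q.x,np.degrees(q.x[3]),q.fun)
E
```

```text
[ 531.01 -212.92   -1.62] -92.56563391993248 [[ 0.1  -0.24]
 [-1.82 -0.46]
 [-1.28 -0.87]
 [ 1.16  0.41]
 [ 2.48  1.76]
 [-0.09 -4.13]]
[ 397.46 -119.28  192.55   -1.61   -0.06] -92.03451908771669 [-0.07 -0.16  0.04  0.38 -0.   -0.38 -0.73 -0.09 -0.02]
```

```bash
python3 -c "
from h import *
go(536.5,-129,226,-92.4)"
```

```text
at [ 399.9 -118.9  227. ] head -92.1 w 11.8 t 10.15 F [ 1.1 -0.2 -2.2] -> tool [   0.9    5.1 -136.9] turn 0.3
```

>>> send_rows:
  moves:
    - [0,0,-25,0.3]
    - [0,0,-40,0]
    - [0,1,-40,0]
    - [0,2,-22,0]
    - [0,2,-10,0]
    - [0,0,0,0]
    - [25,0,0,0]
    - [30,0,0,0]

```text
time: 11.15
tool_pos: [536.3, -130.2, 172.9]
tcp_rot: [2.688, 1.569, -0.496]
contact_force: [-0.1, -0.3, -3.0]
grip_width: 11.6
```

>>> send_rows:
  moves:
    - [25,0,0,0]
    - [20,0,0,0]
    - [10,0,0,0]
    - [0,0,0,0]
    - [0,0,0,0]

```text
time: 11.78
tool_pos: [537.3, -130.5, 118.7]
tcp_rot: [2.761, 1.569, -0.424]
contact_force: [0.4, 0.7, -2.0]
grip_width: 11.6
```

```bash
python3 - <<'E'
from h import *
c,o=shot('wrist','w5.png');go(536.5,-129,110,-92.4,o)
cs,_=shot('side','s5.png')
a=cv2.resize(cv2.imread('pics/w5.png'),(480,360),interpolation=cv2.INTER_AREA)
b=cs['image'][110:220,265:385,::-1]
m=np.zeros((360,800,3),np.uint8);m[:,:480]=a;m[:293,480:]=cv2.resize(b,(320,293),interpolation=cv2.INTER_CUBIC)
cv2.imwrite('pics/m5.png',m)
E
```

```text
at [ 537.3 -130.5  118.7] head -92.5 w 11.6 t 11.78 F [ 0.4  0.7 -2. ] -> tool [ 8.7 -1.5  0.9] turn -0.1
```

View pics/m5.png

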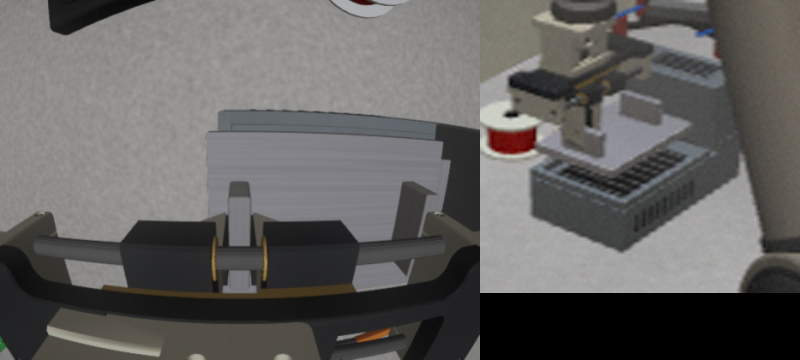

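The lid is over the recess and parallel to it, lip clear of the hood. Far plate edge (207,132)–(443,141), far wall outer edge (219,111)–(436,122). Checking lateral alignment.

```bash
python3 - <<'E'
from h import *
np.set_printoptions(precision=1,suppress=True)
s=560/480
h=np.radians(-92.4);ex=np.array([np.cos(h),np.sin(h)]);ey=np.array([-ex[1],ex[0]]);S=np.array([531,-213])
def fr(px,z):
    p=back('w5',np.array(px)*s,z)[:,:2]-S;return np.c_[p@ex,p@ey]
print('wall (y 74, x -98)',fr([(219,111),(300,113),(436,122)],70))
for z in(96,102,108,112): print('plate z',z,fr([(207,132),(325,134.5),(443,141)],z))
print('lip',fr([(451,159.5)],92))
print('tcp',(np.load('pics/w5.npz')['tp'][:2]-S)@np.c_[ex,ey])
E
```

```text
wall (y 74, x -98) [[-97.7  73.5]
 [-37.7  72.6]
 [ 90.3  74.2]]
plate z 96 [[-103.8   60.4]
 [ -25.8   59.5]
 [  78.1   60.3]]
plate z 102 [[-103.1   61. ]
 [ -27.7   60.1]
 [  72.7   60.9]]
plate z 108 [[-102.4   61.6]
 [ -29.6   60.7]
 [  67.4   61.4]]
plate z 112 [[-101.9   61.9]
 [ -30.9   61.1]
 [  63.8   61.8]]
lip [[94.1 45.1]]
tcp [-82.6   2.8]
```

>>> send_rows:
  moves:
    - [10,0,1,0]
    - [8,0,0,0]
    - [4,0,0,0]
    - [0,0,0,0]
    - [0,0,0,0]

```text
time: 12.5
tool_pos: [536.1, -130.4, 95.8]
tcp_rot: [2.577, 1.57, -0.608]
contact_force: [0.1, 0.2, -2.1]
grip_width: 11.5
```

>>> send_rows:
  moves:
    - [1.5,0,0,0]
    - [1.5,0,0,0]
    - [0,0,0,0]

```text
time: 12.88
tool_pos: [535.8, -130.3, 92.6]
tcp_rot: [0.14, 1.571, -3.045]
contact_force: [-0.6, 0.1, -2.5]
grip_width: 11.7
```

>>> send_rows:
  moves:
    - [1.5,0,0,0]
    - [1.5,0,0,0]
    - [0,0,0,0]

```text
time: 13.25
tool_pos: [536.0, -130.4, 90.5]
tcp_rot: [2.585, 1.57, -0.599]
contact_force: [-1.1, 0.9, 5.1]
grip_width: 11.5
```

>>> send_rows:
  moves:
    - [1.5,0,0,0]
    - [1.5,0,0,0]
    - [0,0,0,0]

```text
time: 13.62
tool_pos: [536.1, -130.6, 90.3]
tcp_rot: [2.618, 1.568, -0.567]
contact_force: [-9.8, 1.8, 26.7]
grip_width: 11.9
```

>>> send_rows:
  moves:
    - [-1.5,0,0,0]
    - [-1,0,0,0]
    - [0,0,0,0]

```text
time: 14.0
tool_pos: [536.0, -130.5, 90.4]
tcp_rot: [2.619, 1.57, -0.566]
contact_force: [-4.6, 0.5, 9.6]
grip_width: 11.9
```

>>> send_rows:
  moves:
    - [0,0,0,0]
    - [0,0,0,0]
    - [0,0,0,0]
    - [0,0,0,0]
  hand: 0.35

```text
time: 14.5
tool_pos: [535.9, -130.3, 89.1]
tcp_rot: [0.561, 1.571, -2.624]
contact_force: [0.4, -0.1, 0.7]
grip_width: 32.0
```

>>> send_rows:
  moves:
    - [-15,0,0,0]
    - [-25,0,0,0]
    - [-30,0,0,0]
    - [0,0,0,0]
    - [0,0,0,0]

```text
time: 15.12
tool_pos: [535.6, -130.2, 159.2]
tcp_rot: [0.277, 1.571, -2.907]
contact_force: [0.0, 0.2, -0.3]
grip_width: 31.9
```

```bash
python3 - <<'E'
from h import *
c,o=shot('wrist','w6.png');go(536.5,-129,165,-92.4,o)
cs,_=shot('side','s6.png')
a=cv2.resize(cv2.imread('pics/w6.png'),(480,360),interpolation=cv2.INTER_AREA)
b=cs['image'][110:220,265:385,::-1]
m=np.zeros((360,800,3),np.uint8);m[:,:480]=a;m[:293,480:]=cv2.resize(b,(320,293),interpolation=cv2.INTER_CUBIC)
cv2.imwrite('pics/m6.png',m)
E
```

```text
at [ 535.6 -130.2  159.2] head -92.5 w 31.9 t 15.12 F [ 0.   0.2 -0.3] -> tool [-5.8 -1.2 -0.8] turn -0.1
```

View pics/m6.png

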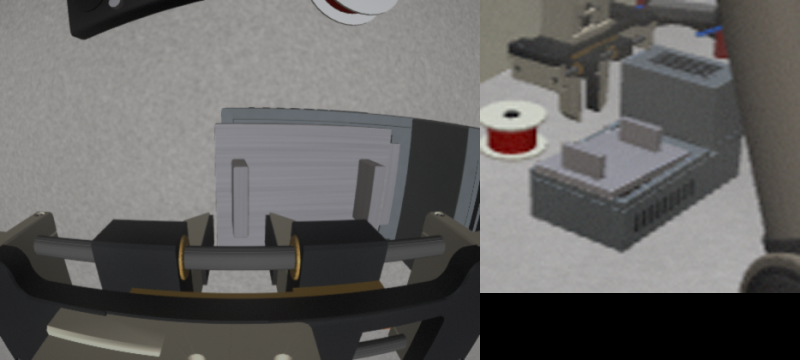

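The lid lies on the recess, free end on the end wall (216,124), lip near (400,145) just in front of the hood at about (412,130). Fit its pose.

```bash
python3 - <<'E'
from h import *
from scipy.optimize import least_squares as ls
np.set_printoptions(precision=2,suppress=True)
s=560/480
l=np.array([(216,123.5),(391,128.5),(400,145)])*s
w=back('w6',np.array([(222.5,108.5),(411,121)])*s,70)
h0=np.radians(-92.4);ex=np.array([np.cos(h0),np.sin(h0)]);ey=np.array([-ex[1],ex[0]]);S=np.array([531,-213])
print('wall',(w[:,:2]-S)@np.c_[ex,ey])
M=np.array([(-85,60,12),(85,60,12),(103,45,4)])
B=R.from_euler('z',h0).as_matrix()
def P(v):
    x,y,h,t=v; Q=R.from_euler('ZY',[h,t]).as_matrix()
    # free end underside passes wall inner edge (-88, 12)
    z=12+np.tan(t)*(-88-x)
    return M@Q.T+[x,y,z]
def g(v): return np.r_[(proj('w6',P(v)@B.T+[531,-213,58])-l).ravel(),(v[3]-.066)*20]
r=ls(g,[-19,0,0,.066]);print(r.x,r.fun)
x,y,h,t=r.x;print('lip x',x+103*np.cos(t),'lip z',12+np.tan(t)*(-88-x)-103*np.sin(t))
go(0,0,0,0)
E
```

```text
wall [[-97.74  73.04]
 [ 89.14  69.7 ]]
[-19.51   0.05  -0.01   0.09] [-0.24 -0.05  0.9   1.17 -0.61 -1.17  0.4 ]
lip x 83.11291291028343 lip z -2.742806824322833
at [ 535.3 -130.1  158.4] head -92.5 w 32.0 t 15.22 F [ 0.8 -0.1  0.1] -> tool [ 159.4 -106.9  540.1] turn -92.5
```

>>> send_rows:
  moves:
    - [0,0,0,-10]
    - [0,0,0,-10]
    - [0,0,0,-10]
    - [0,0,0,-10]
    - [0,0,0,-10]
    - [0,0,0,-10]
    - [0,0,0,-10]
    - [0,0,0,-10]
  hand: 1

```text
time: 16.23
tool_pos: [535.4, -130.2, 158.2]
tcp_rot: [-1.689, 1.569, 2.812]
contact_force: [1.0, -0.4, 0.2]
grip_width: 91.7
```

>>> send_rows:
  moves:
    - [0,0,0,-10]
    - [0,0,0,0]
    - [0,0,0,0]

```text
time: 16.6
tool_pos: [535.7, -130.3, 158.7]
tcp_rot: [-1.798, 1.57, 2.868]
contact_force: [0.6, -0.1, 0.4]
grip_width: 92.0
```

```bash
python3 -c "
from h import *
go(534.4,-131.1,88,-2.4)"
```

```text
at [ 535.7 -130.3  158.7] head -2.7 w 92.0 t 16.60 F [ 0.6 -0.1  0.4] -> tool [70.7 -1.2  0.9] turn -0.3
```

>>> send_rows:
  moves:
    - [20,-1,1,-0.3]
    - [25,0,0,0]
    - [17,0,0,0]
    - [8,0,0,0]
    - [0,0,0,0]

```text
time: 17.23
tool_pos: [534.7, -131.2, 88.9]
tcp_rot: [-1.838, 1.57, 2.836]
contact_force: [-0.6, -0.1, 0.3]
grip_width: 91.5
```

>>> send_rows:
  moves:
    - [0,0,0,0]
    - [0,0,0,0]
    - [0,0,0,0]
    - [0,0,0,0]
  hand: 0

```text
time: 17.73
tool_pos: [534.9, -131.3, 89.5]
tcp_rot: [1.121, 1.57, -0.488]
contact_force: [0.5, -0.0, 1.1]
grip_width: 59.5
```

```bash
python3 -c "
from h import *
go(534.4,-131.1,88,-2.4);print(get_obs()['moment'])"
```

```text
at [ 534.9 -131.3   89.5] head -2.2 w 59.5 t 17.73 F [ 0.5 -0.   1.1] -> tool [ 1.5 -0.6 -0.2] turn 0.2
[ 0.00473376 -0.11636439  0.00497179]
```

>>> send_rows:
  moves:
    - [-1,0,3,0]
    - [0,0,4,0]
    - [0,0,4,0]
    - [0,0,3,0]
    - [0,0,0,0]
    - [0,0,0,0]

```text
time: 18.48
tool_pos: [534.3, -145.3, 90.2]
tcp_rot: [-1.061, 1.571, -2.67]
contact_force: [-0.2, -0.2, -1.6]
grip_width: 59.4
```

```bash
python3 -c "
from h import *
go(534.4,-131.1,88,-2.4);print(get_obs()['moment'])
c,o=shot('wrist','w7.png')
a=cv2.imread('pics/w7.png');cv2.imwrite('pics/w7b.png',cv2.resize(a,None,fx=1.4,fy=1.4,interpolation=cv2.INTER_CUBIC))
"
```

```text
at [ 534.3 -145.3   90.2] head -2.2 w 59.4 t 18.48 F [-0.2 -0.2 -1.6] -> tool [  2.2  -0.4 -14.2] turn 0.2
[ 0.05842043 -0.05960099  0.03243986]
```

View pics/w7b.png

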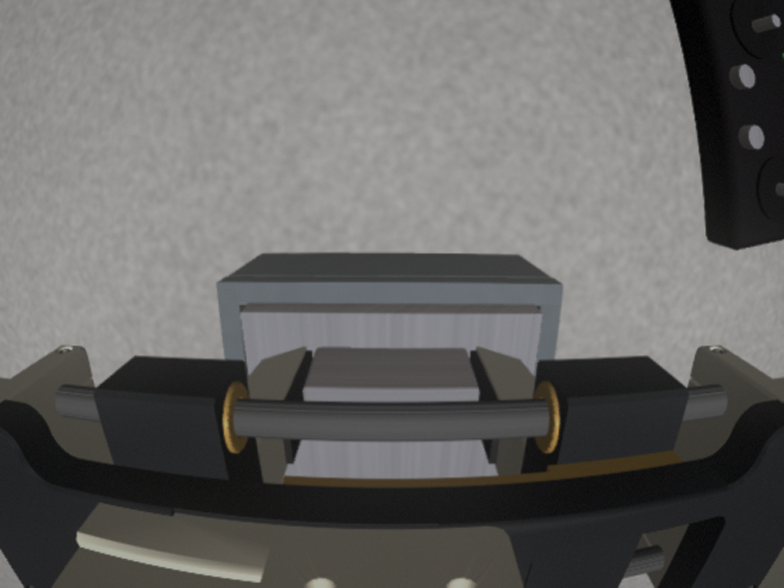

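The free end sits centred between the side walls: plate end edge at row 305, columns 242–541; wall outer edge at row 281, columns 219–561.

```bash
python3 - <<'E'
from h import *
np.set_printoptions(precision=1,suppress=True)
h=np.radians(-92.4);ex=np.array([np.cos(h),np.sin(h)]);ey=np.array([-ex[1],ex[0]]);S=np.array([531,-213])
def fr(px,z):
    p=back('w7',np.array(px)/1.4,z)[:,:2]-S;return np.c_[p@ex,p@ey]
print('wall',fr([(219,282),(561,282)],70));
for z in(81,84,87):print('plate top edge',fr([(242,305),(541,305)],z))
for z in(114,):print('bar top near-edge/far',fr([(311,349),(472,349),(306,388),(478,388)],z))
E
```

```text
wall [[-99.4 -72.1]
 [-99.9  71.7]]
plate top edge [[-92.7 -58.6]
 [-93.1  59.7]]
plate top edge [[-93.6 -57.6]
 [-94.   58.6]]
plate top edge [[-94.5 -56.5]
 [-94.9  57.5]]
bar top near-edge/far [[-88.2 -25.3]
 [-88.3  26.1]
 [-74.1 -27.8]
 [-74.3  29.1]]
```

>>> send_rows:
  moves:
    - [-1,0,2,0]
    - [-1,0,2,0]
    - [0,0,0,0]
    - [0,0,0,0]
    - [0,0,0,0]

```text
time: 19.15
tool_pos: [534.1, -149.2, 92.2]
tcp_rot: [-0.751, 1.571, -2.36]
contact_force: [0.1, 0.2, -3.0]
grip_width: 59.6
```

>>> send_rows:
  moves:
    - [-1,0,2,0]
    - [0,0,2,0]
    - [0,0,0,0]
    - [0,0,0,0]

```text
time: 19.65
tool_pos: [534.0, -153.3, 93.2]
tcp_rot: [0.341, 1.571, -1.268]
contact_force: [0.1, 0.9, -1.7]
grip_width: 59.7
```

>>> send_rows:
  moves:
    - [-2,0,0,0]
    - [-2,0,0,0]
    - [-2,0,0,0]
    - [-2,0,0,0]
    - [-2,0,0,0]
    - [-2,0,0,0]
    - [0,0,0,0]

```text
time: 20.52
tool_pos: [534.0, -153.2, 105.4]
tcp_rot: [1.659, 1.571, 0.051]
contact_force: [1.1, -0.0, -3.4]
grip_width: 59.7
```

>>> send_rows:
  moves:
    - [1.5,0,0,0]
    - [1.5,0,0,0]
    - [1.5,0,0,0]
    - [1.5,0,0,0]
    - [0,0,0,0]
    - [0,0,0,0]

```text
time: 21.28
tool_pos: [534.0, -153.3, 99.3]
tcp_rot: [0.782, 1.571, -0.826]
contact_force: [-0.6, 0.9, -2.7]
grip_width: 60.0
```

```bash
python3 -c "
from h import *
go(534.4,-131.1,88,-2.4);print(get_obs()['moment'])
cs,o=shot('side','s8.png')
b=cs['image'][120:205,280:380,::-1];ct=capture('top')['image'][140:240,330:485,::-1]
m=np.zeros((400,800,3),np.uint8);m[:340,:400]=cv2.resize(b,(400,340),interpolation=cv2.INTER_CUBIC);m[:258,400:]=cv2.resize(ct,(400,258),interpolation=cv2.INTER_CUBIC)
cv2.imwrite('pics/m8.png',m)
"
```

```text
at [ 534.  -153.3   99.3] head -2.2 w 60.0 t 21.27 F [-0.6  0.9 -2.7] -> tool [ 11.2  -0.5 -22.2] turn 0.2
[ 0.17919418 -0.06874668  0.03184502]
```

View pics/m8.png

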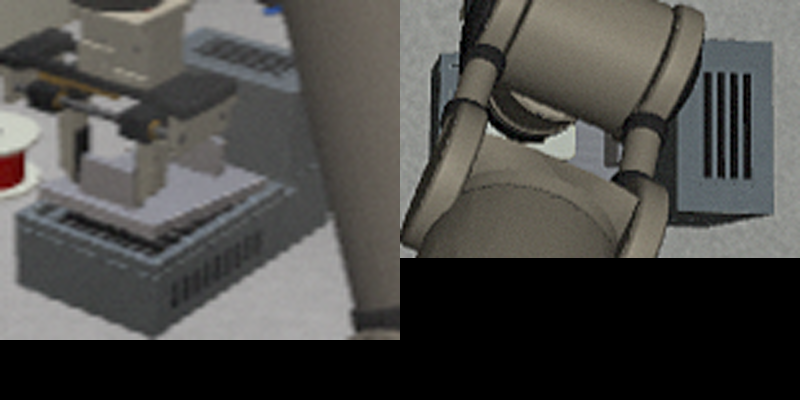

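>>> send_rows:
  moves:
    - [2,0,0,0]
    - [2,0,0,0]
    - [2,0,0,0]
    - [1.5,0,0,0]
    - [1.5,0,0,0]
    - [0,0,0,0]
    - [0,0,0,0]

```text
time: 22.25
tool_pos: [534.1, -153.3, 90.3]
tcp_rot: [1.05, 1.571, -0.558]
contact_force: [0.7, 2.0, 1.6]
grip_width: 59.0
```

>>> send_rows:
  moves:
    - [1.5,0,0,0]
    - [1.5,0,0,0]
    - [0,0,0,0]
    - [0,0,0,0]

```text
time: 22.75
tool_pos: [534.0, -153.3, 87.2]
tcp_rot: [-0.659, 1.571, -2.267]
contact_force: [0.4, 1.7, 0.4]
grip_width: 59.8
```

>>> send_rows:
  moves:
    - [1.5,0,0,0]
    - [1.5,0,0,0]
    - [1.5,0,0,0]
    - [0,0,0,0]
    - [0,0,0,0]

```text
time: 23.38
tool_pos: [533.9, -153.3, 82.7]
tcp_rot: [-1.115, 1.571, -2.723]
contact_force: [-0.7, 2.0, 0.4]
grip_width: 59.5
```

>>> send_rows:
  moves:
    - [1.5,0,0,0]
    - [1.5,0,0,0]
    - [0,0,0,0]
    - [0,0,0,0]

```text
time: 23.88
tool_pos: [534.0, -153.3, 79.7]
tcp_rot: [-0.76, 1.571, -2.368]
contact_force: [-0.4, 2.5, 0.6]
grip_width: 59.6
```

>>> send_rows:
  moves:
    - [1,0,0,0]
    - [1,0,0,0]
    - [0,0,0,0]
    - [0,0,0,0]

```text
time: 24.38
tool_pos: [534.0, -153.2, 78.0]
tcp_rot: [0.94, 1.571, -0.668]
contact_force: [-0.8, 2.7, 4.3]
grip_width: 59.6
```

>>> send_rows:
  moves:
    - [1,0,0,0]
    - [1,0,0,0]
    - [0,0,0,0]
    - [0,0,0,0]

```text
time: 24.88
tool_pos: [534.1, -153.3, 77.9]
tcp_rot: [1.023, 1.57, -0.585]
contact_force: [-5.9, 4.6, 20.1]
grip_width: 59.8
```

>>> send_rows:
  moves:
    - [-1.5,0,0,0]
    - [0,0,0,0]

```text
time: 25.12
tool_pos: [534.1, -153.3, 77.9]
tcp_rot: [1.078, 1.57, -0.531]
contact_force: [-2.7, 2.5, 9.8]
grip_width: 59.8
```

>>> send_rows:
  moves:
    - [0,0,0,0]
    - [0,0,0,0]
    - [0,0,0,0]
    - [-15,0,0,0]
    - [-30,0,0,0]
    - [-40,0,0,0]
    - [-20,0,0,0]
    - [0,0,0,0]
  hand: 1

```text
time: 26.12
tool_pos: [535.0, -153.7, 184.6]
tcp_rot: [1.168, 1.566, -0.44]
contact_force: [0.1, 0.1, -0.1]
grip_width: 91.9
```

>>> send_rows:
  moves:
    - [0,0,-20,0]
    - [0,0,-45,0]
    - [0,0,-45,0]
    - [0,0,-45,0]
    - [0,0,-30,0]
    - [0,0,0,0]
    - [0,0,0,0]

```text
time: 27.0
tool_pos: [540.4, 31.7, 181.4]
tcp_rot: [-1.373, 1.569, -2.981]
contact_force: [-1.3, 0.4, 0.4]
grip_width: 91.9
```

```bash
python3 -c "
from h import *
go(534.4,-131.1,88,-2.4)
cs,o=shot('side','s9.png');ct,_=shot('top','t9.png')
b=cs['image'][120:205,280:380,::-1];ct=ct['image'][145:235,335:480,::-1]
m=np.zeros((340,800,3),np.uint8);m[:306,:360]=cv2.resize(b,(360,306),interpolation=cv2.INTER_CUBIC);m[:273,360:]=cv2.resize(ct,(440,273),interpolation=cv2.INTER_CUBIC)
cv2.imwrite('pics/m9.png',m)
"
```

```text
at [540.4  31.7 181.4] head -2.1 w 91.9 t 27.00 F [-1.3  0.4  0.4] -> tool [ 93.5   0.2 162.9] turn 0.3
```

View pics/m9.png

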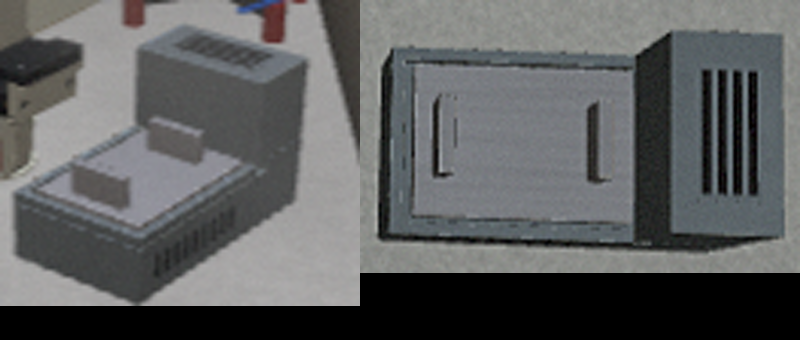

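The lid is flush within the recess walls, with its plate's free-end edge at (412,65)–(413,217) in the crop. Last check is how far it sits along x.

```bash
python3 -c "
from h import *
h=np.radians(-92.4);ex=np.array([np.cos(h),np.sin(h)]);ey=np.array([-ex[1],ex[0]])
k=440/145
q=np.array([(412.5,65),(413.5,217),(392,47),(390,236)],float);px=np.c_[335+(q[:,0]-360)/k,145+q[:,1]/k]
p=back('t9',px,70)[:,:2]-[531,-213];print(np.c_[p@ex,p@ey].round(1))
a=cv2.imread('pics/top0.png').astype(int);b=cv2.imread('pics/t9.png').astype(int)
d=np.abs(a-b).sum(2)
for n,(x0,x1,y0,y1) in dict(ctrl=(260,345,70,130),spool=(375,430,75,130),strip=(395,465,280,315),g1=(125,208,55,140),g2=(125,215,290,385)).items(): print(n,(d[y0:y1,x0:x1]>90).mean().round(3))
"
```

```text
[[-82.6  60.4]
 [-79.5 -59.7]
 [-99.   74.3]
 [-97.4 -75.1]]
ctrl 0.174
spool 0.0
strip 0.0
g1 0.0
g2 0.195
```

```bash
python3 -c "
from h import *
print(close_job())"
```

```text
the job is handed in; nothing more can be done
None
```

The lid is seated in the filter box recess, released, and the job was handed in at about 27 s.

**How it was done**
- I drew the lid out by its lip grip about 125 mm and let go, flat on the bench. The wrist picture put its free grip about 55 mm clear of the shelf edge.
- I lifted it by the free grip and lowered it onto the recess's end wall. The moves cannot tilt the hand, so I let the lid lie lip down across that wall.
- I then took the free grip again across its 60 mm width instead of the 12 mm the task suggests, so that the lid could turn in the jaws. I slid the lip under the ledge, raised the free end a little to be sure of the tilt, and lowered it 1–2 mm at a time until contact. I then opened the fingers and withdrew.

**Last checks**
- **Height:** contact came at 77.9 mm tool height against 77.7 mm expected, and the lid looks flush in both pictures.
- **Position:** the lip reaches about 16 mm past the ledge, within the 9–18 mm range and deeper than the nominal 12. The lid is centred to within about 1 mm across the recess.
- **Heading:** it is off by about 0.015–0.026 rad, against the 0.06 limit.
- **Loose things:** the spool, stripper and one green look-alike are unchanged in the top picture. The controller and the other green look-alike did not compare cleanly. I take that to be the arm in the view, but I did not view it to confirm. The hand never went near either of them.
- **Not measured directly:** the tilt while the lip was hooked. Geometry gives about 0.07 rad or more, but my one fit for it, taken just before hooking, was loose at 0.09 rad.

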